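# Stack a rinsed panel on spacer sticks to dry

## Robot

A 6-joint arm with a two-finger parallel gripper is mounted at the origin on a cart in front of the work surface, level with it; the furniture and walls round the work are solid. World frame = base frame: x ahead of the robot, y to its left, z up, the work surface at z = 0. Lengths are in m, angles in rad, forces in N, time in s.
With the tool pointing down it reaches from about 0.375 to 0.75 m from the base axis. Payload 9 kg.
Tool frame: the origin (TCP) lies at the very end of the fingers, on their centre line; the grasp point (between the pads) lies 19 mm behind it; z points along the fingers, y is the direction in which the jaws open and shut (so a half turn about z gives the same grasp; the last joint's range is limited). The gripper opens to 85 mm and grips with 20 to 120 N. Pads are 22 mm wide; open, the fingers measure 114 mm over their backs; the gripper's body (76 mm by 85 mm) begins 54 mm behind the grasp point. The pads swing forward as they close: fully open they stand 13 mm farther back than shut.
Start: joints at [-1.503, 0.104, 0.097, 1.564, 0, 1.353], TCP at [0.169, -0.576, 0.231] pointing down, gripper open.
Joint ranges: [-2.99, 2.99], [-0.84, 1.86], [-1.1, 1.16], [-1.84, 2.11], [-1.51, 1.56], [-3.14, 3.14]. Speed limits (rad/s): [2.22, 2.22, 2.57, 3.14, 3.14, 3.14].

## Interface

Orientations are given as a unit quaternion [w, x, y, z].
In Python, from workcell import arm, vision gives the robot as it stands. The module is installed in compiled form; this text tells all that it offers.
- The arm moves only by the tool step_arm, never from a script. Its argument "moves" is a list that holds one entry, the list of rows, each a list of 6 numbers: the shift along the tool's x, y, z in mm, then the turn, a rotation vector about the tool's x, y, z in degrees. In form: [[[tx, ty, tz, ax, ay, az], ...]]. A call has 1 to 5 rows; each row shifts and turns the pose as measured when the row begins, along the tool's axes as they then stand; what a row does not reach is not made up. A row lasts 1/8 s, in which the tool goes at most 62.5 mm and 10.7 degrees, less where a joint would pass 70% of its speed; a pose out of reach is approached as far as the arm can. A call with a gripper value outside its range is refused whole. "fingers" is the closure, from -1 (fully open) to 1 (shut), set as the call begins (left out, the last holds). The fingers move at their own pace and stop on an object; the grip force is fixed at half the most. Time passes only in rows, so rows that do not move let the fingers close. It gives the time, the measured TCP pose, the force and the opening at its end, in the units of the state.
- arm.read_state(): the state, without advancing time (a new reading comes with each control period).
- vision.grab_frame(name): name is "side" or "top"; returns a dict with "image" (400x640x3 uint8, red, green, blue), "z_map" (400x640 float32, m along the optical axis (not along the pixel's ray), 0 where there is no reading), "fx", "fy", "cx", "cy" (pixels), "dist_coeffs" ([k1, k2, p1, p2, k3] as OpenCV has them; the pictures are not rectified), "R" (3x3) and "t" (3): a world point X has camera coordinates R X + t. Camera axes: x right, y down, z forward; pixel columns grow to the right and rows downward; lengths in m; the calibration is good to about 2 mm. A picture is of the moment at which its call begins.
- arm.finish_job(): hands the job in, once; it reports no verdict.
The state is a dict: "clock": time; "joints": joint angles; "qvel": joint speeds; "effort": joint torques, N m; "tcp_pos": TCP position; "eef_rot": TCP orientation; "wrist_force": force on the tool from outside, world axes, zero at the start; "ft_torque": the same for the moment, N m; "width": finger opening in m.
Only numpy, scipy, OpenCV 4.12 (cv2) and the standard library are available. Lean on these libraries where they do the work, as an engineer would, in place of code of your own. Each camera call takes 0.05 s, during which the arm holds its last target. There are 200 camera calls.

## Task

Rinsed test panels are being stacked to dry with wooden spacer sticks between them. One stick already lies across the lower panel near one end: take the loose stick of the same thickness and lay it squarely across the lower panel near the other end, just as far in as the first. Then lay the loose panel level on the two sticks, lined up over the lower panel, and let go.

Things in the scene. Friction and masses are not known exactly. Their poses are not given: they have to be found in the camera images.
- lower_panel: the lower panel: grey plastic strip 240 x 50 x 10 mm lying flat on the table, an 8 mm hole 12 mm from each end, told from the loose panel by the stick lying across it. It is loose. Origin at the centre of its underside, x along its length towards the end where the first stick lies, y across its width, z up; its top face is at z = 10 mm
- upper_panel_center (a point): centre (half-way up, 5 mm above its underside) of the loose panel, the next layer: the same grey strip, 240 x 50 x 10 mm, 0.08 to 0.17 kg, lying flat on the table; x along its length, y across its width, z up. It can be taken from above across its 50 mm width
- laid_stick_center (a point): centre, half-way up, of the first wooden stick, square, 18 x 18 x 100 mm, loose, that already lies across the lower panel with its centre 80 mm from the panel's middle (x = +80 mm in the panel's frame); x along its length
- spare_stick_center (a point): centre, half-way up (9 mm above its underside), of the wooden stick to be laid: square, 18 x 18 x 100 mm, lying flat on the table towards the back; x along its length, z up. It belongs 80 mm from the lower panel's middle on the bare side (x = -80 mm in the panel's frame), its length across the panel, overhanging 25 mm each side. A thinner wooden stick, 8 x 8 x 100 mm, also lies on the table and is not wanted

How it is judged:
On the way:
1. the loose 18 mm stick lies across the bare end of the lower panel, let go, before the loose panel goes on (x of spare_stick_center in the frame of lower_panel between -0.1 and -0.06 m and y of spare_stick_center in the frame of lower_panel between -0.02 and 0.02 m and z of spare_stick_center in the frame of lower_panel between 0.015 and 0.023 m and angle between the x axis of spare_stick_center and the y axis of lower_panel, either way round below 0.2 rad and contact force between the fingers and spare_stick below 0.05 N and linear speed of spare_stick below 0.02 m/s and not (z of upper_panel_center in the frame of lower_panel below 0.04 m and horizontal distance between upper_panel_center and lower_panel below 0.1 m)), for 0.2 s.
At the end, for the whole second after the job is handed in: Both 18 mm sticks lie across the lower panel, 80 mm either side of its middle (within 20 mm each way, square within 11 degrees); the other panel rests level (3 degrees) on both, centred over the lower one within 20 mm along, 15 mm across and 10 degrees, released and at rest (x of spare_stick_center in the frame of lower_panel between -0.1 and -0.06 m and y of spare_stick_center in the frame of lower_panel between -0.02 and 0.02 m and z of spare_stick_center in the frame of lower_panel between 0.015 and 0.023 m and angle between the x axis of each of spare_stick_center, laid_stick_center and the y axis of lower_panel, either way round below 0.2 rad and x of laid_stick_center in the frame of lower_panel between 0.06 and 0.1 m and y of laid_stick_center in the frame of lower_panel between -0.02 and 0.02 m and z of laid_stick_center in the frame of lower_panel between 0.015 and 0.023 m and x of upper_panel_center in the frame of lower_panel between -0.02 and 0.02 m and y of upper_panel_center in the frame of lower_panel between -0.015 and 0.015 m and z of upper_panel_center in the frame of lower_panel between 0.029 and 0.037 m and angle between the x axis of upper_panel_center and the x axis of lower_panel, either way round below 0.175 rad and angle between upper_panel_center's own z axis and vertical below 0.06 rad and linear speed of upper_panel below 0.02 m/s); the robot touches nothing.
It also fails if it takes over 69 s, if anything falls off the work surface, if the arm or the gripper's body presses on something with over 40 N, if the wrist force passes 120 N, or if a joint passes its speed limit or range.

## Working session

There is one attempt and no reset: what is moved stays moved. The work goes in short steps, Python scripts to look and compute and a tool call to move; the robot and the scene stay as the last step left them, time stands still between calls to the robot, and variables do not carry over. Pictures are saved under pics/ and viewed, about 8 in all and at most 12, crops included, and the job is handed in when it is done.

Besides the shell and the picture viewer there is one more tool, called after "Request:" as name(argument=value, ...), one argument or row to a line, values as JSON. step_arm: Moves the arm, as the interface text tells. Its arguments: {"type":"object","properties":{"moves":{"type":"array","items":{"type":"array","items":{"type":"array","items":{"type":"number"}}}},"fingers":{"type":"number"}},"required":["moves"]}

```bash
mkdir -p pics; cat > h.py <<'E'
import numpy as np, cv2
from workcell import arm, vision
def grab(n):
    f=vision.grab_frame(n); f['K']=np.array([[f['fx'],0,f['cx']],[0,f['fy'],f['cy']],[0,0,1.]]); 
    f['R']=np.array(f['R']);f['t']=np.array(f['t']);f['D']=np.array(f['dist_coeffs'],float); return f
def save(f,p,crop=None,s=1):
    im=f['image'][...,::-1]
    if crop: a,b,c,d=crop; im=im[b:d,a:c]
    cv2.imwrite(p,cv2.resize(im,None,fx=s,fy=s))
def cloud(f):
    v,u=np.mgrid[0:400,0:640]
    n=cv2.undistortPoints(np.stack([u,v],-1).reshape(-1,1,2).astype(np.float64),f['K'],f['D']).reshape(400,640,2)
    z=f['z_map'].astype(float)
    P=np.dstack([n*z[...,None],z])
    W=(P-f['t'])@f['R']; W[z==0]=np.nan
    return W
def pix(f,X):
    return cv2.projectPoints(np.array(X,float).reshape(-1,1,3),cv2.Rodrigues(f['R'])[0],f['t'],f['K'],f['D'])[0].reshape(-1,2)
def rect(W,mask):
    p=W[mask]; r=cv2.minAreaRect((p[:,:2]*1000).astype(np.float32)); return r
E
python3 - <<'E'
from h import *
for n in('top','side'):
    f=grab(n); save(f,f'pics/{n}0.png'); np.savez(n+'0.npz',**f)
    print(n,-f['R'].T@f['t'],f['fx'],f['D'])
    W=cloud(f)
    m=(W[...,2]>.005)&(W[...,2]<.04)&(abs(W[...,1])<.8)&(W[...,0]>.1)&(W[...,0]<.9)
    k,l,s,c=cv2.connectedComponentsWithStats(m.astype(np.uint8))
    for i in range(1,k):
        if s[i,4]>60: 
            r=rect(W,l==i); print(s[i],np.round(np.nanmedian(W[l==i],0),4),np.round(r[0],1),np.round(r[1],1),round(r[2],1))
print(arm.read_state())
E
```

```text
top [ 0.43816296 -0.09701166  1.14242375] 508.7730834234725 [0.03850302 0.         0.         0.         0.        ]
[ 449   53  155   29 1363] [ 0.8722 -0.6498  0.0131] [ 868.5 -571.8] [347.9  62.6] 90.0
[417  54  27  13 142] [ 0.8827 -0.3426  0.0242] [ 886.9 -351.3] [59.  19.8] 84.5
[190  68  42  57 295] [0.7416 0.107  0.0222] [780.6 116.2] [ 70.8 147.9] 54.7
[547  82  29  27 310] [ 0.8023 -0.628   0.0228] [ 807.  -639.2] [62.6 39.1] 37.8
[240  90  65  44 347] [ 0.729  -0.0074  0.0267] [751.8  -7.5] [ 70.9 156.1] 29.1
[502 101  15  15  95] [ 0.7721 -0.5204  0.0263] [ 774.1 -529.6] [32.6 18.3] 62.4
[534 105  15  16 108] [ 0.763  -0.59    0.0244] [ 770.  -594.3] [33.6 18.9] 21.3
[595 121  28  27 406] [ 0.7192 -0.7433  0.0086] [ 723.9 -749.4] [58.5 59.3] 10.8
[416 122  72  30 850] [ 0.7098 -0.4061  0.0095] [ 715.9 -397.3] [ 54.2 152.1] 5.3
[423 125  10  13  62] [ 0.7311 -0.3434  0.0088] [ 724.3 -345.8] [26.  25.6] 6.4
[554 129  20  57 345] [ 0.6706 -0.649   0.0107] [ 670.5 -649.7] [ 15.2 133. ] 74.4
[338 130  70  17 457] [ 0.6994 -0.2164  0.0335] [ 705.9 -220.8] [158.3  29. ] 84.5
[27
[... 2323 characters left out ...]
72.9 -532.9] [17.6 27.3] 18.9
{'clock': 0.1, 'joints': array([-1.50268379e+00,  1.04670880e-01,  9.65203818e-02,  1.56389136e+00,
        4.51326844e-06,  1.35311276e+00]), 'qvel': array([ 0.00047088, -0.00156726,  0.00157319,  0.0026381 , -0.00050894,
       -0.00047608]), 'effort': array([ 4.22594603e-03, -5.58212185e+01,  5.04717243e+01,  1.31880480e-02,
       -3.39381431e-04,  8.67909904e-06]), 'tcp_pos': array([ 0.16915138, -0.57534316,  0.23056709]), 'eef_rot': array([-6.20856359e-04,  9.89807244e-01,  1.42412192e-01,  4.87807771e-05]), 'wrist_force': array([ 0.72366983, -0.35015989, -0.20012552]), 'ft_torque': array([0.05091546, 0.02080746, 0.05132085]), 'width': 0.08491535325081763}
```

View pics/top0.png

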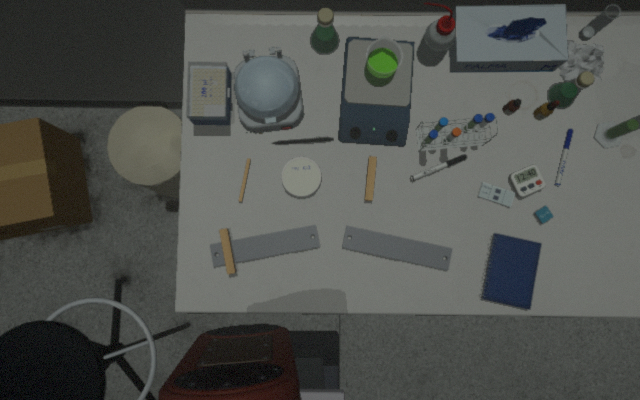

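View pics/side0.png

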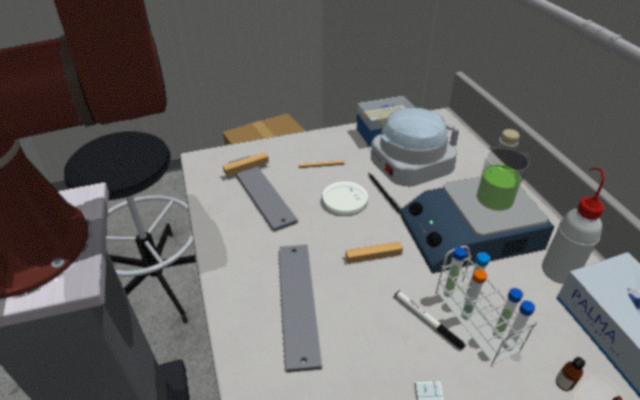

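The top view shows the lower panel at about (265,247) with the first stick at its left end (227,252). The loose panel is at (397,248), the 18 mm spare stick at (370,179) and the thin stick at (244,180). The side view agrees: spare at (374,252), loose panel at (299,305).

```bash
cat >> h.py <<'E'
def fit(W,c,L,Wd,yaw,z,tol=.0035,rim=.02,excl=None):
    """centre/yaw of a top face: points within rim of the guessed box at height z"""
    for _ in range(3):
        a=np.radians(yaw); ux=np.array([np.cos(a),np.sin(a)]); uy=np.array([-ux[1],ux[0]])
        d=W[...,:2]-c; p=d@ux; q=d@uy
        m=(abs(p)<L/2+rim)&(abs(q)<Wd/2+rim)&(abs(W[...,2]-z)<tol)
        if excl is not None: m&=~excl(p,q)
        P=p[m];Q=q[m]
        b=np.linspace(-L/2+.008,L/2-.008,9); X=[];Y=[]
        for i in range(8):
            s=(P>b[i])&(P<b[i+1])
            if s.sum()>6: X.append((b[i]+b[i+1])/2); Y.append((np.percentile(Q[s],3)+np.percentile(Q[s],97))/2)
        k=np.polyfit(X,Y,1); cp=(np.percentile(P,.5)+np.percentile(P,99.5))/2
        c=c+cp*ux+np.polyval(k,cp)*uy; yaw=yaw+np.degrees(np.arctan(k[0]))
    return c,yaw,m.sum(),np.ptp(P)
def pose():
    s=arm.read_state(); w,x,y,z=s['eef_rot']
    from scipy.spatial.transform import Rotation as R
    return s,R.from_quat([x,y,z,w]).as_matrix()
def plan(target,yaw,n):
    """rows in tool axes to reach world target (m) with tool pointing down, tool x at yaw (deg)"""
    from scipy.spatial.transform import Rotation as R
    s,M=pose(); T=np.array(target); a=np.radians(yaw)
    G=np.array([[np.cos(a),np.sin(a),0],[np.sin(a),-np.cos(a),0],[0,0,-1]])
    rv=R.from_matrix(M.T@G).as_rotvec(); d=T-s['tcp_pos']; rows=[]
    for i in range(n):
        Mi=M@R.from_rotvec(rv*i/n).as_matrix()
        rows.append(np.r_[Mi.T@d/n*1000,np.degrees(rv)/n])
    print('t',round(s['clock'],2),'pos',np.round(s['tcp_pos'],4),'xyaw',round(np.degrees(np.arctan2(M[1,0],M[0,0])),2),'w',round(s['width'],4),'F',np.round(s['wrist_force'],1))
    print(np.array2string(np.round(rows,1),separator=',',suppress_small=True))
E
python3 - <<'E'
from h import *
for n in('top','side'):
    f=dict(np.load(n+'0.npz')); W=cloud(f)
    print(n,'table',np.nanmedian(W[(abs(W[...,0]-.54)<.02)&(abs(W[...,1]+.15)<.1)][:,2]))
    print('upper',fit(W,np.array([.464,-.275]),.24,.05,78.5,.01))
    print('spare',fit(W,np.array([.618,-.217]),.1,.018,-6,.018,rim=.01,tol=.005))
    print('lower',fit(W,np.array([.469,.019]),.24,.05,101,.01,excl=lambda p,q:abs(p-.08)<.015))
    a=np.radians(101)
    print('laid',fit(W,np.array([.469-.08*.19,.019+.08*.98]),.1,.018,11,.028,rim=.01,tol=.005))
plan((.618,-.217,.20),-6.5,12)
E
```

```text
top table -0.0005793494010484933
upper (array([ 0.46527466, -0.2747777 ]), np.float64(78.33009360857584), np.int64(2178), np.float64(0.23938717146305774))
spare (array([ 0.61932858, -0.21642478]), np.float64(-5.509227817611074), np.int64(354), np.float64(0.09981004600835702))
lower (array([0.46754245, 0.01798095]), np.float64(101.05091277183061), np.int64(1870), np.float64(0.2562091540485724))
laid (array([0.45403181, 0.09777577]), np.float64(12.256993385914557), np.int64(378), np.float64(0.09916915156253953))
side table 0.0003908796930810432
upper (array([ 0.46306874, -0.27560998]), np.float64(78.33020730040653), np.int64(3937), np.float64(0.24281127482655346))
spare (array([ 0.61680058, -0.21695599]), np.float64(-5.108691107561331), np.int64(527), np.float64(0.09871926881454524))
lower (array([0.46526017, 0.01763534]), np.float64(101.30125243540333), np.int64(1575), np.float64(0.2436148114471992))
laid (array([0.45166743, 0.0966756 ]), np.float64(12.495517184068659), np.int64(287), np.float64(0.1003636154810646))
t 0.1 pos [ 0.1692 -0.5753  0.2306] xyaw 16.37 w 0.0849 F [ 0.7 -0.4 -0.2]
[[ 44.3,-18.1,  2.6, -0. , -0. ,  1.9],
 [ 43.7,-19.6,  2.6, -0. , -0. ,  1.9],
 [ 43. ,-21. ,  2.6, -0. , -0. ,  1.9],
 [ 42.3,-22.4,  2.6, -0. , -0. ,  1.9],
 [ 41.5,-23.8,  2.6, -0. , -0. ,  1.9],
 [ 40.7,-25.2,  2.6, -0. , -0. ,  1.9],
 [ 39.8,-26.5,  2.6, -0. , -0. ,  1.9],
 [ 38.9,-27.8,  2.6, -0. , -0. ,  1.9],
 [ 38. ,-29.1,  2.6, -0. , -0. ,  1.9],
 [ 37. ,-30.4,  2.6, -0. , -0. ,  1.9],
 [ 36. ,-31.6,  2.6, -0. , -0. ,  1.9],
 [ 34.9,-32.8,  2.6, -0. , -0. ,  1.9]]
```

Request:
step_arm(
  moves=[
    [[44,-18,2.6,0,0,1.8],[44,-20,2.6,0,0,1.8],[43,-21,2.6,0,0,1.8],[42,-22,2.6,0,0,1.8],[42,-24,2.6,0,0,1.8]],
  ],
  fingers=-1,
)

```text
clock: 0.72
tcp_pos: [0.3585, -0.4227, 0.2148]
eef_rot: [-0.002, 0.998, 0.059, -0.0]
wrist_force: [0.3, -0.4, -0.4]
width: 0.0854
```

Request:
step_arm(
  moves=[
    [[41,-25,2.6,0,0,1.8],[40,-26,2.6,0,0,1.8],[39,-28,2.6,0,0,1.8],[38,-29,2.6,0,0,1.8],[37,-30,2.6,0,0,1.8]],
  ],
)

```text
clock: 1.35
tcp_pos: [0.5513, -0.2678, 0.2001]
eef_rot: [-0.003, 1.0, -0.022, -0.001]
wrist_force: [0.2, -0.6, 1.0]
width: 0.0854
```

```bash
python3 -c "
from h import *
plan((.618,-.2167,.15),-5.3,5)"
```

```text
t 1.35 pos [ 0.5513 -0.2678  0.2001] xyaw -2.57 w 0.0854 F [ 0.2 -0.6  1. ]
[[ 12.9,-10.7, 10. , -0.1,  0. ,  0.5],
 [ 12.8,-10.9, 10. , -0.1,  0. ,  0.5],
 [ 12.7,-11. , 10. , -0.1,  0. ,  0.5],
 [ 12.6,-11.1, 10. , -0.1,  0. ,  0.5],
 [ 12.5,-11.3, 10. , -0.1,  0. ,  0.5]]
```

Request:
step_arm(
  moves=[
    [[13,-11,10,-0.1,0,0.5],[13,-11,10,-0.1,0,0.5],[13,-11,10,-0.1,0,0.5],[13,-11,10,-0.1,0,0.5],[13,-11,10,-0.1,0,0.5]],
  ],
)

```text
clock: 1.98
tcp_pos: [0.6233, -0.212, 0.1464]
eef_rot: [0.001, 0.999, -0.044, -0.002]
wrist_force: [-0.3, -0.2, 0.0]
width: 0.0852
```

```bash
python3 -c "
from h import *
for n in ('side','top'):
    f=grab(n); W=cloud(f); save(f,'pics/%s1.png'%n)
    print(fit(W,np.array([.618,-.217]),.1,.018,-6,.018,rim=.01,tol=.005))
plan((.618,-.2167,.005),-5.3,5)"
```

```text
(array([ 0.61717694, -0.21723371]), np.float64(-5.694612695989427), np.int64(517), np.float64(0.09823940287484657))Traceback (most recent call last):
  File "<string>", line 5, in <module>
    print(fit(W,np.array([.618,-.217]),.1,.018,-6,.018,rim=.01,tol=.005))
          ~~~^^^^^^^^^^^^^^^^^^^^^^^^^^^^^^^^^^^^^^^^^^^^^^^^^^^^^^^^^^^
  File "h.py", line 33, in fit
    k=np.polyfit(X,Y,1); cp=(np.percentile(P,.5)+np.percentile(P,99.5))/2
    raise TypeError("expected non-empty vector for x")
TypeError: expected non-empty vector for x
```

View pics/side1.png

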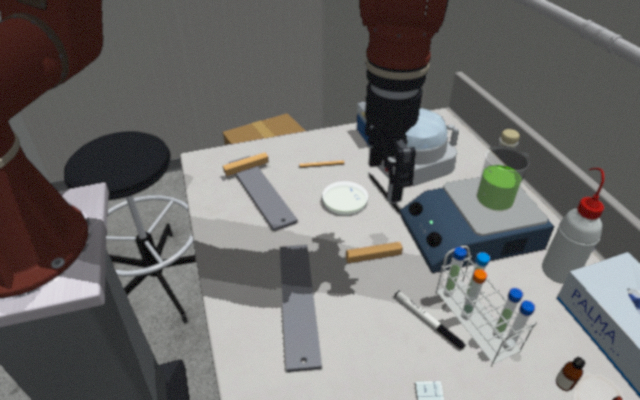

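Gripper at (395,170) above the stick at (374,252); nothing disturbed.

```bash
python3 -c "
from h import *
plan((.6175,-.217,.005),-5.5,5)"
```

```text
t 2.08 pos [ 0.6231 -0.211   0.1453] xyaw -4.92 w 0.0853 F [-0.7  0.2 -0.5]
[[-0.8, 1.3,28.1, 0. , 0.1, 0.1],
 [-0.9, 1.3,28.1, 0. , 0.1, 0.1],
 [-0.9, 1.3,28.1, 0. , 0.1, 0.1],
 [-0.9, 1.3,28.1, 0. , 0.1, 0.1],
 [-1. , 1.3,28.1, 0. , 0.1, 0.1]]
```

Request:
step_arm(
  moves=[
    [[-2,2,25,0,0.1,0.1],[-2,2,25,0,0.1,0.1],[-1,2,25,0,0.1,0.1],[0,0,20,0,0,0.1],[0,0,0,0,0,0]],
  ],
)

```text
clock: 2.7
tcp_pos: [0.6175, -0.2186, 0.0494]
eef_rot: [0.002, 0.999, -0.047, 0.0]
wrist_force: [0.4, 0.9, -0.3]
width: 0.0853
```

```bash
python3 -c "
from h import *
plan((.6175,-.217,.005),-5.5,3)"
```

```text
t 2.7 pos [ 0.6175 -0.2186  0.0494] xyaw -5.36 w 0.0853 F [ 0.4  0.9 -0.3]
[[-0.1,-0.6,14.8, 0.1,-0. , 0. ],
 [-0.1,-0.6,14.8, 0.1,-0. , 0. ],
 [-0.1,-0.5,14.8, 0.1,-0. , 0. ]]
```

Request:
step_arm(
  moves=[
    [[0,-0.6,15,0,0,0],[0,-0.6,15,0,0,0],[0,-0.6,13,0,0,0],[0,0,0,0,0,0],[0,0,0,0,0,0]],
  ],
)

```text
clock: 3.32
tcp_pos: [0.619, -0.2175, 0.0056]
eef_rot: [0.002, 0.999, -0.047, 0.002]
wrist_force: [0.8, 0.2, -0.3]
width: 0.0853
```

Request:
step_arm(
  moves=[
    [[0,0,0,0,0,0],[0,0,0,0,0,0],[0,0,0,0,0,0],[0,0,0,0,0,0],[0,0,0,0,0,0]],
  ],
  fingers=1,
)

```text
clock: 3.95
tcp_pos: [0.6201, -0.2181, 0.0077]
eef_rot: [0.003, 0.999, -0.047, 0.003]
wrist_force: [-0.5, 0.4, 0.2]
width: 0.0164
```

Request:
step_arm(
  moves=[
    [[0,0,0,0,0,0],[0,0,0,0,0,0],[0,0,-5,0,0,0],[0,0,-15,0,0,0],[0,0,-20,0,0,0]],
  ],
)

```text
clock: 4.58
tcp_pos: [0.6187, -0.2172, 0.0482]
eef_rot: [0.002, 0.999, -0.047, 0.001]
wrist_force: [0.4, -0.2, -0.3]
width: 0.0166
```

```bash
python3 -c "
from h import *
f=grab('side'); save(f,'pics/side2.png',(260,130,480,300),3)
plan((.482,-.0605,.08),11.2,8)"
```

```text
t 4.62 pos [ 0.6203 -0.2181  0.052 ] xyaw -5.35 w 0.0161 F [ 1.1 -0.9  2.6]
[[-19. ,-18. , -3.7,  0.1, -0. , -2.1],
 [-18.4,-18.7, -3.7,  0.1, -0. , -2.1],
 [-17.7,-19.3, -3.7,  0.1, -0. , -2.1],
 [-17. ,-19.9, -3.7,  0.1, -0. , -2.1],
 [-16.3,-20.5, -3.6,  0.1, -0. , -2.1],
 [-15.5,-21.1, -3.6,  0.1, -0. , -2.1],
 [-14.7,-21.7, -3.6,  0.1, -0. , -2.1],
 [-13.9,-22.2, -3.5,  0.1, -0. , -2.1]]
```

View pics/side2.png

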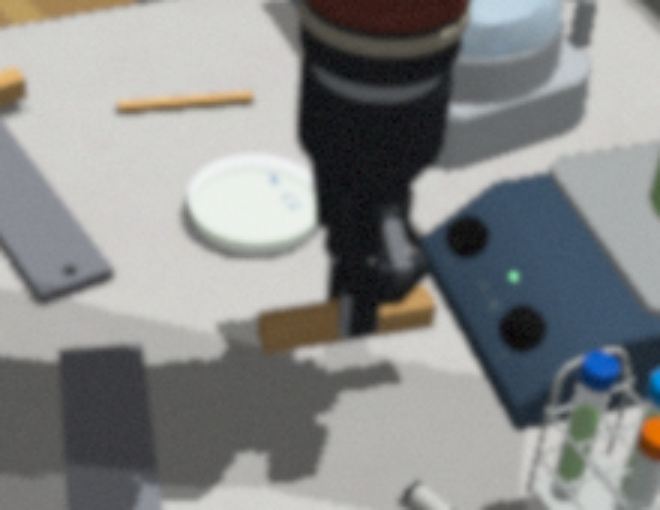

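The stick is held near its middle (crop px 350,315) and is clear of the table.

Request:
step_arm(
  moves=[
    [[-19,-18,-8,0,0,-2.1],[-18.5,-18.5,-8,0,0,-2.1],[-18,-19,-6,0,0,-2.1],[-17,-20,-3,0,0,-2.1],[-16,-20.5,0,0,0,-2.1]],
  ],
)

```text
clock: 5.25
tcp_pos: [0.5348, -0.1205, 0.0833]
eef_rot: [0.006, 0.999, 0.047, 0.008]
wrist_force: [0.3, 0.5, 0.3]
width: 0.0162
```

Request:
step_arm(
  moves=[
    [[-15.5,-21,0,0,0,-2.1],[-14.5,-22,0,0,0,-2.1],[-14,-22,0,0,0,-2.1],[0,0,0,0,0,0],[0,0,0,0,0,0]],
  ],
)

```text
clock: 5.88
tcp_pos: [0.4831, -0.0603, 0.0874]
eef_rot: [0.009, 0.994, 0.104, 0.011]
wrist_force: [1.1, 0.2, 0.0]
width: 0.0165
```

```bash
python3 -c "
from h import *
f=grab('side'); W=cloud(f); save(f,'pics/side3.png',(200,90,420,260),3)
print('lower',fit(W,np.array([.4665,.018]),.24,.05,101,.01,excl=lambda p,q:abs(p-.08)<.015))
plan((.482,-.0605,.03),11.2,4)"
```

```text
lower (array([0.46145954, 0.01674661]), np.float64(103.11499446807619), np.int64(1302), np.float64(0.24422255332058873))
t 5.92 pos [ 0.4831 -0.0604  0.0873] xyaw 11.96 w 0.0159 F [ 0.6 -0.3 -0.2]
[[-0.6,-0.3,14.3, 0.3,-0.3, 0.2],
 [-0.5,-0.2,14.3, 0.3,-0.3, 0.2],
 [-0.4,-0.2,14.3, 0.3,-0.3, 0.2],
 [-0.3,-0.1,14.3, 0.3,-0.3, 0.2]]
```

View pics/side3.png

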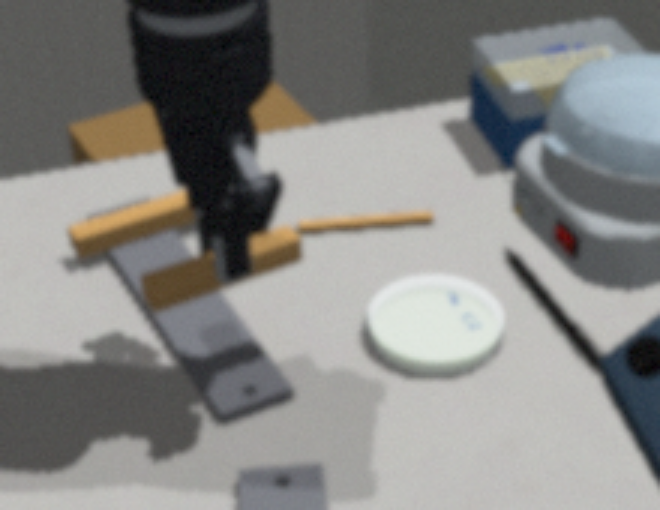

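The stick hovers square above the bare end of the lower panel, at crop px (220,270).

Request:
step_arm(
  moves=[
    [[0,0,15,0.3,-0.3,0.2],[-0.3,0,15,0.3,-0.3,0.2],[0,0,15,0.3,-0.3,0.2],[0,0,10,0.3,-0.3,0.2],[0,0,0,0,0,0]],
  ],
)

```text
clock: 6.55
tcp_pos: [0.4832, -0.0618, 0.0267]
eef_rot: [-0.002, 0.995, 0.096, -0.003]
wrist_force: [0.7, 0.1, -0.1]
width: 0.0162
```

```bash
python3 -c "
from h import *
plan((.483,-.0605,.0175),11.2,3)"
```

```text
t 6.55 pos [ 0.4832 -0.0618  0.0267] xyaw 10.97 w 0.0162 F [ 0.7  0.1 -0.1]
[[ 0. ,-0.4, 3.1,-0.1, 0.1,-0.1],
 [ 0. ,-0.4, 3.1,-0.1, 0.1,-0.1],
 [ 0. ,-0.4, 3.1,-0.1, 0.1,-0.1]]
```

Request:
step_arm(
  moves=[
    [[0,-0.4,3,0,0,0],[0,-0.4,3,0,0,0],[0,0,2,0,0,0],[0,0,1,0,0,0],[0,0,0,0,0,0]],
  ],
)

```text
clock: 7.18
tcp_pos: [0.4839, -0.0612, 0.0184]
eef_rot: [-0.002, 0.995, 0.096, -0.002]
wrist_force: [-0.2, -1.2, -0.4]
width: 0.0163
```

Request:
step_arm(
  moves=[
    [[0,0,1.5,0,0,0],[0,0,1,0,0,0],[0,0,0,0,0,0]],
  ],
)

```text
clock: 7.55
tcp_pos: [0.4842, -0.0613, 0.0176]
eef_rot: [-0.001, 0.995, 0.096, -0.001]
wrist_force: [0.4, -0.3, 0.4]
width: 0.0162
```

Request:
step_arm(
  moves=[
    [[0,0,2,0,0,0],[0,0,0,0,0,0]],
  ],
)

```text
clock: 7.8
tcp_pos: [0.4846, -0.0615, 0.0176]
eef_rot: [-0.001, 0.995, 0.096, -0.001]
wrist_force: [-1.7, 0.2, -0.1]
width: 0.0158
```

Request:
step_arm(
  moves=[
    [[0,0,0,0,0,0],[0,0,0,0,0,0],[0,0,0,0,0,0],[0,0,0,0,0,0],[0,0,0,0,0,0]],
  ],
  fingers=-1,
)

```text
clock: 8.43
tcp_pos: [0.4843, -0.0615, 0.0168]
eef_rot: [-0.001, 0.995, 0.096, -0.001]
wrist_force: [0.5, -0.2, -0.0]
width: 0.0852
```

Request:
step_arm(
  moves=[
    [[0,0,-15,0,0,0],[0,0,-30,0,0,0],[0,0,-40,0,0,0],[0,0,-40,0,0,0],[0,0,-20,0,0,0]],
  ],
)

```text
clock: 9.05
tcp_pos: [0.4838, -0.0613, 0.169]
eef_rot: [-0.001, 0.995, 0.096, -0.001]
wrist_force: [-0.4, -0.4, 0.9]
width: 0.0853
```

```bash
python3 -c "
from h import *
plan((.464,-.275,.15),78.3,8)"
```

```text
t 9.05 pos [ 0.4838 -0.0613  0.169 ] xyaw 10.99 w 0.0853 F [-0.4 -0.4  0.9]
[[ -7.5, 25.8,  2.3, -0. ,  0. , -8.4],
 [-11.2, 24.4,  2.3, -0. ,  0. , -8.4],
 [-14.6, 22.5,  2.3, -0. ,  0. , -8.4],
 [-17.8, 20.1,  2.4, -0. ,  0. , -8.4],
 [-20.5, 17.3,  2.4, -0. ,  0. , -8.4],
 [-22.8, 14.1,  2.4, -0. ,  0. , -8.4],
 [-24.6, 10.6,  2.4, -0. ,  0. , -8.4],
 [-25.9,  6.9,  2.4, -0. ,  0. , -8.4]]
```

Request:
step_arm(
  moves=[
    [[-7.5,26,2,0,0,-8.4],[-11,24.5,2,0,0,-8.4],[-14.5,22.5,2,0,0,-8.4],[-18,20,2,0,0,-8.4],[-20.5,17,2,0,0,-8.4]],
  ],
)

```text
clock: 9.68
tcp_pos: [0.4748, -0.1985, 0.1684]
eef_rot: [0.003, 0.889, 0.458, 0.002]
wrist_force: [-0.4, 0.5, -1.1]
width: 0.0852
```

Request:
step_arm(
  moves=[
    [[-23,14,2,0,0,-8.4],[-24.5,10.5,2,0,0,-8.4],[-26,7,2,0,0,-8.4],[0,0,0,0,0,0],[0,0,0,0,0,0]],
  ],
)

```text
clock: 10.3
tcp_pos: [0.4695, -0.283, 0.168]
eef_rot: [0.005, 0.764, 0.645, 0.002]
wrist_force: [0.5, 1.3, 0.3]
width: 0.0857
```

```bash
python3 -c "
from h import *
for n in ('top','side'):
    f=grab(n); W=cloud(f); save(f,'pics/%s4.png'%n)
    try:
        print('spare',fit(W,np.array([.483,-.0605]),.1,.018,11,.028,rim=.01,tol=.005))
        print('laid',fit(W,np.array([.453,.097]),.1,.018,11,.028,rim=.01,tol=.005))
        print('lower',fit(W,np.array([.4665,.018]),.24,.05,101,.01,excl=lambda p,q:abs(abs(p)-.08)<.018))
        print('upper',fit(W,np.array([.464,-.275]),.24,.05,78.5,.01))
    except Exception as e: print(n,e)
plan((.464,-.275,.03),78.3,4)"
```

```text
spare (array([ 0.48401604, -0.06319526]), np.float64(11.42829252870003), np.int64(364), np.float64(0.09952649599338598))
laid (array([0.45424088, 0.09793102]), np.float64(12.099704110849046), np.int64(382), np.float64(0.09918367160376554))
lower (array([0.46744416, 0.01808889]), np.float64(101.03500407953689), np.int64(1487), np.float64(0.23979059725965246))
upper (array([ 0.48201802, -0.17256152]), np.float64(82.47617439845938), np.int64(1488), np.float64(0.24580202426440367))
spare (array([ 0.48266673, -0.06524206]), np.float64(15.244601412476324), np.int64(328), np.float64(0.09997522979794349))
laid (array([0.44916398, 0.09624778]), np.float64(11.590001514961523), np.int64(211), np.float64(0.09592464134652146))
lower (array([0.46771939, 0.01845682]), np.float64(99.43374765077), np.int64(484), np.float64(0.24440062504320242))
upper (array([ 0.4630749 , -0.27564224]), np.float64(78.30992975890072), np.int64(3937), np.float64(0.24356684484911056))
t 10.4 pos [ 0.4696 -0.2828  0.1678] xyaw 80.42 w 0.0852 F [-0.1  0.1 -0.1]
[[ 1.9,-2.1,34.4, 0.2, 0.1, 0.5],
 [ 1.8,-2. ,34.4, 0.2, 0.1, 0.5],
 [ 1.7,-1.9,34.4, 0.2, 0.1, 0.5],
 [ 1.7,-1.9,34.4, 0.2, 0.1, 0.5]]
```

View pics/side4.png

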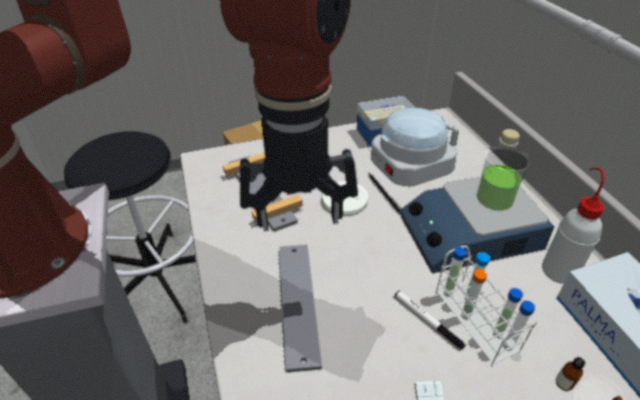

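The spare stick lies across the bare end. From the top camera it is at x = −83 mm, y ≈ 0 and square within 0.5°. The gripper is above the loose panel, at px (300,305).

Request:
step_arm(
  moves=[
    [[2,-2,35,0.2,0.1,0.5],[2,-2,35,0.2,0.1,0.5],[2,-2,30,0.2,0.1,0.5],[1,-2,25,0,0,0.5],[0,0,0,0,0,0]],
  ],
)

```text
clock: 11.02
tcp_pos: [0.4651, -0.2714, 0.0415]
eef_rot: [0.001, 0.775, 0.632, 0.001]
wrist_force: [0.8, 0.9, 0.2]
width: 0.0855
```

```bash
python3 -c "
from h import *
plan((.464,-.275,.006),78.3,4)"
```

```text
t 11.03 pos [ 0.4651 -0.2714  0.0415] xyaw 78.33 w 0.0855 F [0.8 0.9 0.2]
[[-0.9,-0.1, 8.9, 0. , 0. , 0. ],
 [-0.9,-0.1, 8.9, 0. , 0. , 0. ],
 [-0.9,-0.1, 8.9, 0. , 0. , 0. ],
 [-0.9,-0.1, 8.9, 0. , 0. , 0. ]]
```

Request:
step_arm(
  moves=[
    [[-1,0,10,0,0,0],[-1,0,10,0,0,0],[-1,0,10,0,0,0],[-1,0,8,0,0,0],[0,0,2,0,0,0]],
  ],
)

```text
clock: 11.65
tcp_pos: [0.4663, -0.2768, 0.0023]
eef_rot: [0.003, 0.775, 0.632, 0.001]
wrist_force: [0.2, -0.3, 0.8]
width: 0.0851
```

Request:
step_arm(
  moves=[
    [[0,0,0,0,0,0],[0,0,0,0,0,0],[0,0,0,0,0,0],[0,0,0,0,0,0],[0,0,0,0,0,0]],
  ],
  fingers=1,
)

```text
clock: 12.28
tcp_pos: [0.4667, -0.2773, 0.0031]
eef_rot: [0.004, 0.775, 0.632, 0.001]
wrist_force: [0.0, -0.3, -0.5]
width: 0.0475
```

```bash
python3 -c "
from h import *
f=grab('side'); save(f,'pics/side5.png',(230,200,400,380),3)
plan((.464,-.275,.08),78.3,4)"
```

```text
t 12.32 pos [ 0.4667 -0.2772  0.0031] xyaw 78.34 w 0.0476 F [-0.3  0.  -0.5]
[[  0.4, -0.6,-19.2,  0.1,  0. ,  0. ],
 [  0.4, -0.7,-19.2,  0.1,  0. ,  0. ],
 [  0.4, -0.7,-19.2,  0.1,  0. ,  0. ],
 [  0.4, -0.7,-19.2,  0.1,  0. ,  0. ]]
```

View pics/side5.png

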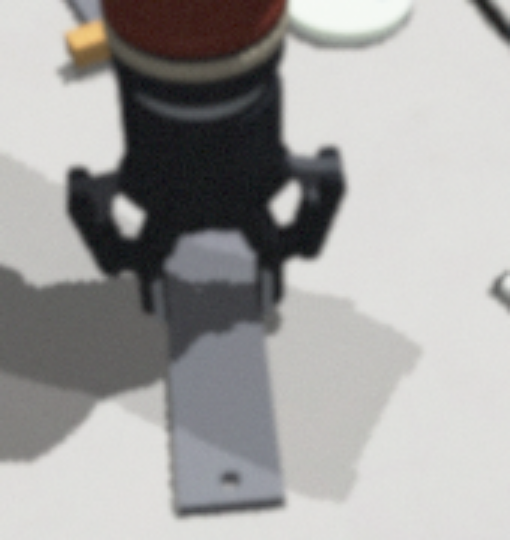

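The fingers straddle and hold the panel at mid-length; the width reads 47.5 mm, with the same 2 mm bias as on the stick. Lifting.

Request:
step_arm(
  moves=[
    [[0,0,-5,0,0,0],[0,0,-10,0,0,0],[0,0,-20,0,0,0],[0,0,-25,0,0,0],[0,0,-20,0,0,0]],
  ],
)

```text
clock: 12.95
tcp_pos: [0.4652, -0.2759, 0.0859]
eef_rot: [0.002, 0.775, 0.632, 0.001]
wrist_force: [0.7, 0.5, -0.9]
width: 0.0474
```

```bash
python3 -c "
from h import *
f=grab('side'); W=cloud(f); save(f,'pics/side6.png',(200,120,420,380),2.3)
s=pose()[0]; dz=s['tcp_pos'][2]-.003
c,y,n,L=fit(W,np.array([.464,-.275]),.24,.05,78.3,.01+dz,tol=.012); print(c,y,n,L,dz)
a=np.radians(y); u=np.array([np.cos(a),np.sin(a)])
d=W[...,:2]-c; p=d@u; q=d@[-u[1],u[0]]
for lo,hi in((-.12,-.05),(.05,.12)):
    m=(p>lo)&(p<hi)&(abs(q)<.02)&(W[...,2]>.04)&(W[...,2]<.12); print(lo,m.sum(),np.median(W[m],0))
plan((.4667,.016,.10),101.2,8)"
```

```text
[ 0.45947038 -0.30750934] 77.61602446774123 3599 0.17747321109526387 0.08571111895109132
-0.12 823 [ 0.44420599 -0.37698945  0.09216409]
0.05 462 [ 0.47434913 -0.24094804  0.09311619]
t 13.0 pos [ 0.4662 -0.2769  0.0887] xyaw 78.34 w 0.0477 F [ 0.8 -1.3  2.9]
[[35.9,-7.3,-1.6, 0. , 0. ,-2.9],
 [36.2,-5.5,-1.6, 0. , 0. ,-2.9],
 [36.4,-3.7,-1.5, 0. , 0. ,-2.9],
 [36.6,-1.9,-1.5, 0. , 0. ,-2.9],
 [36.6,-0.1,-1.5, 0. , 0. ,-2.9],
 [36.6, 1.7,-1.5, 0. , 0. ,-2.9],
 [36.4, 3.6,-1.4, 0. , 0. ,-2.9],
 [36.2, 5.4,-1.4, 0. , 0. ,-2.9]]
```

View pics/side6.png

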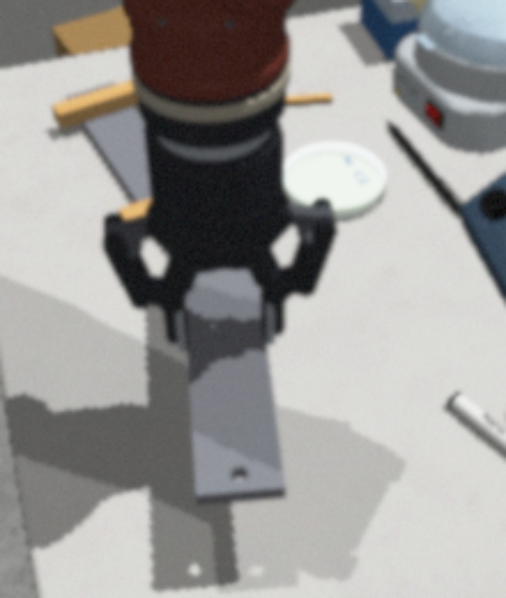

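The panel is held level, 88 mm up, with its near end at crop px (238,480). Carrying it over.

Request:
step_arm(
  moves=[
    [[36,-7,-2,0,0,-2.9],[36,-5.5,-2,0,0,-2.9],[36.5,-3.7,-1.5,0,0,-2.9],[36.5,-2,-1,0,0,-2.9],[36.5,0,0,0,0,-2.9]],
  ],
)

```text
clock: 13.62
tcp_pos: [0.4671, -0.092, 0.0963]
eef_rot: [0.007, 0.688, 0.726, 0.001]
wrist_force: [1.0, -0.0, -2.1]
width: 0.0476
```

Request:
step_arm(
  moves=[
    [[36,1.7,0,0,0,-2.9],[36,3.6,0,0,0,-2.9],[36,5.4,0,0,0,-2.9],[0,0,0,0,0,0],[0,0,0,0,0,0]],
  ],
)

```text
clock: 14.25
tcp_pos: [0.466, 0.0219, 0.0961]
eef_rot: [0.008, 0.628, 0.778, 0.001]
wrist_force: [-0.1, 0.6, -1.2]
width: 0.0474
```

```bash
python3 -c "
from h import *
plan((.467,.017,.045),101.2,4)"
```

```text
t 14.25 pos [0.466  0.0219 0.0961] xyaw 102.22 w 0.0474 F [-0.1  0.6 -1.2]
[[-1.1,-0.2,12.8, 0.2, 0.2, 0.3],
 [-1.2,-0.1,12.8, 0.2, 0.2, 0.3],
 [-1.2,-0.1,12.8, 0.2, 0.2, 0.3],
 [-1.2,-0. ,12.8, 0.2, 0.2, 0.3]]
```

Contact is expected at TCP z ≈ 0.031; stopping at 0.045 first.

Request:
step_arm(
  moves=[
    [[-1.2,0,14,0.2,0.2,0.3],[-1.2,0,14,0.2,0.2,0.3],[-1.2,0,12,0.2,0.2,0.3],[-1.2,0,8,0.2,0.2,0.3],[0,0,0,0,0,0]],
  ],
)

```text
clock: 14.88
tcp_pos: [0.4667, 0.0145, 0.0433]
eef_rot: [-0.004, 0.638, 0.77, -0.001]
wrist_force: [-1.8, 0.9, -0.5]
width: 0.0477
```

```bash
python3 -c "
from h import *
f=grab('side'); W=cloud(f); save(f,'pics/side7.png',(190,110,410,260),3)
plan((.467,.017,.031),101.2,4)"
```

```text
t 14.93 pos [0.4669 0.0145 0.0437] xyaw 100.69 w 0.0476 F [ 0.1 -0.8 -1.1]
[[ 0.6, 0.2, 3.2,-0.1,-0.1,-0.1],
 [ 0.6, 0.2, 3.2,-0.1,-0.1,-0.1],
 [ 0.6, 0.2, 3.2,-0.1,-0.1,-0.1],
 [ 0.6, 0.1, 3.2,-0.1,-0.1,-0.1]]
```

View pics/side7.png

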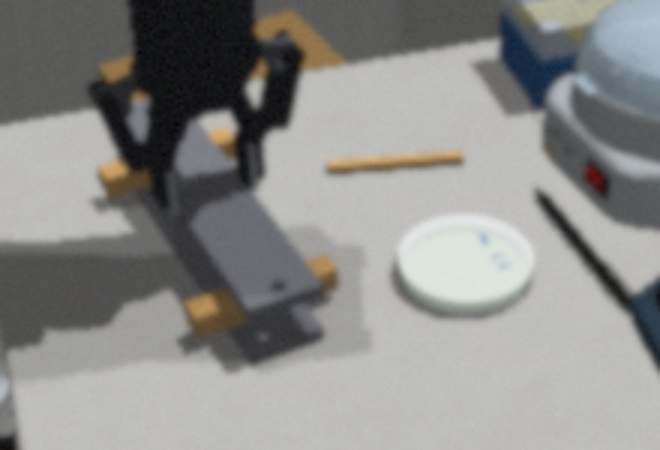

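The panel hovers aligned above both sticks, with its hole at crop px (278,287) and the lower panel's hole at (264,338). Lowering.

Request:
step_arm(
  moves=[
    [[0.7,0,4,-0.1,-0.1,-0.1],[0.7,0,4,-0.1,-0.1,-0.1],[0.7,0,2,0,0,-0.1],[0,0,1,0,0,0],[0,0,0,0,0,0]],
  ],
)

```text
clock: 15.55
tcp_pos: [0.4673, 0.0169, 0.0332]
eef_rot: [0.0, 0.636, 0.772, 0.0]
wrist_force: [-0.1, 0.2, -1.2]
width: 0.0479
```

Request:
step_arm(
  moves=[
    [[0,0,1,0,0,0],[0,0,1,0,0,0],[0,0,0,0,0,0]],
  ],
)

```text
clock: 15.92
tcp_pos: [0.4675, 0.0168, 0.0313]
eef_rot: [0.0, 0.636, 0.772, 0.0]
wrist_force: [-0.5, -0.4, -1.5]
width: 0.0477
```

Request:
step_arm(
  moves=[
    [[0,0,1,0,0,0],[0,0,0,0,0,0]],
  ],
)

```text
clock: 16.18
tcp_pos: [0.4678, 0.0167, 0.0313]
eef_rot: [0.001, 0.636, 0.772, 0.0]
wrist_force: [-0.7, -0.1, -1.2]
width: 0.0473
```

Request:
step_arm(
  moves=[
    [[0,0,1.5,0,0,0],[0,0,0,0,0,0]],
  ],
)

```text
clock: 16.42
tcp_pos: [0.4682, 0.0167, 0.0313]
eef_rot: [0.001, 0.636, 0.772, 0.0]
wrist_force: [0.4, 0.5, -1.1]
width: 0.0475
```

Request:
step_arm(
  moves=[
    [[0,-0.5,2,0,0,0],[0,-0.5,1,0,0,0]],
  ],
)

```text
clock: 16.68
tcp_pos: [0.4683, 0.0166, 0.031]
eef_rot: [0.002, 0.636, 0.772, 0.001]
wrist_force: [-4.9, 2.1, 9.6]
width: 0.0473
```

Contact felt (+10 N). Ease and release.

Request:
step_arm(
  moves=[
    [[0,0,0,0,0,0],[0,0,0,0,0,0]],
  ],
)

```text
clock: 16.92
tcp_pos: [0.4685, 0.0166, 0.0311]
eef_rot: [0.002, 0.636, 0.772, 0.001]
wrist_force: [0.6, -0.3, 1.0]
width: 0.0477
```

Request:
step_arm(
  moves=[
    [[0,0,0,0,0,0],[0,0,0,0,0,0],[0,0,0,0,0,0],[0,0,0,0,0,0],[0,0,0,0,0,0]],
  ],
  fingers=-1,
)

```text
clock: 17.55
tcp_pos: [0.4684, 0.0165, 0.0305]
eef_rot: [0.002, 0.636, 0.772, 0.001]
wrist_force: [-1.1, 0.1, -0.9]
width: 0.0857
```

Request:
step_arm(
  moves=[
    [[0,0,-10,0,0,0],[0,0,-25,0,0,0],[0,0,-40,0,0,0],[0,0,-40,0,0,0],[0,0,-30,0,0,0]],
  ],
)

```text
clock: 18.18
tcp_pos: [0.4661, 0.017, 0.1801]
eef_rot: [0.001, 0.636, 0.772, 0.001]
wrist_force: [-0.1, 0.2, 0.6]
width: 0.0856
```

Request:
step_arm(
  moves=[
    [[-40,0,-10,0,0,0],[-40,0,0,0,0,0],[-40,0,0,0,0,0],[-40,0,0,0,0,0],[-40,0,0,0,0,0]],
  ],
)

```text
clock: 18.8
tcp_pos: [0.5079, -0.1834, 0.1996]
eef_rot: [0.006, 0.634, 0.774, 0.002]
wrist_force: [-0.4, 2.0, -0.7]
width: 0.0852
```

Request:
step_arm(
  moves=[
    [[-40,0,0,0,0,0],[-40,0,0,0,0,0],[-40,0,0,0,0,0],[0,0,0,0,0,0]],
  ],
)

```text
clock: 19.3
tcp_pos: [0.532, -0.3079, 0.203]
eef_rot: [0.007, 0.635, 0.773, 0.002]
wrist_force: [0.2, 0.6, -0.7]
width: 0.0856
```

```bash
python3 -c "
from h import *
for n in ('top','side'):
    f=grab(n); W=cloud(f)
    try:
        c,y,k,L=fit(W,np.array([.4665,.018]),.24,.05,101,.038,tol=.004); print(n,'upper',c,y,k,L)
        a=np.radians(y);u=np.array([np.cos(a),np.sin(a)]);p=(W[...,:2]-c)@u;q=(W[...,:2]-c)@[-u[1],u[0]]
        m=(abs(p)<.11)&(abs(q)<.02)&(abs(W[...,2]-.038)<.015)
        A=np.c_[p[m],q[m],np.ones(m.sum())]; print('tilt deg, z',np.degrees(np.linalg.lstsq(A,W[m][:,2],rcond=None)[0][:2]),np.median(W[m][:,2]))
    except Exception as e: print(e)
    save(f,'pics/%s8.png'%n,(180,190,340,300) if n=='top' else (190,110,410,260),4 if n=='top' else 3)
plan((.5,-.3,.2),101,1)"
```

```text
top upper [0.47012435 0.01715024] 101.15211289351683 2388 0.2395187591333957
tilt deg, z [-0.02829829  0.33661506] 0.03747721682759518
side upper [0.46774    0.01675683] 101.36481322199207 1927 0.24288711091175286
tilt deg, z [-0.42632957 -0.03082527] 0.03779412348585298
t 19.4 pos [ 0.5321 -0.3055  0.2034] xyaw 101.31 w 0.0852 F [ 0.6  1.  -0.1]
[[ 11.7,-30.4,  2.9,  0.7,  0.4,  0.3]]
```

View pics/top8.png

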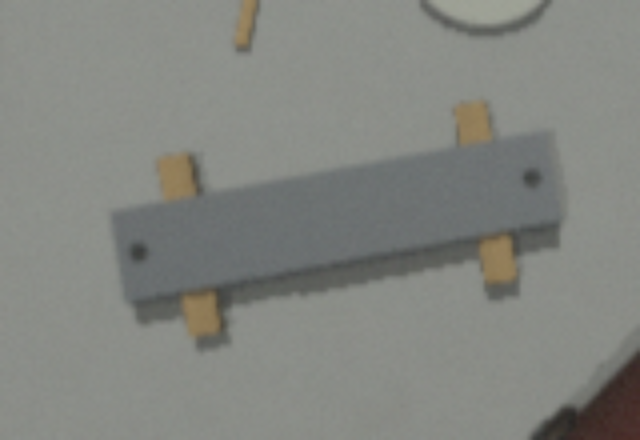

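View pics/side8.png

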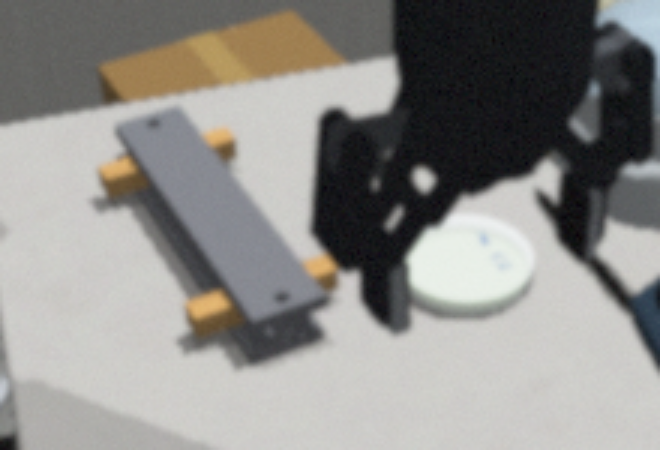

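The top view shows the panel over both sticks, with its holes at (138,251) and (532,178). The side view shows it level on both sticks and the gripper clear. The centre is within about 3 mm and the yaw within 0.2°, so I am handing in.

```bash
python3 -c "
from h import *
print(arm.finish_job())"
```

```text
the job is handed in; nothing more can be done
None
```

I laid the 18 mm stick across the bare end of the lower panel and the loose panel on top of the two sticks. I then let go, moved clear and handed the job in at about 19.4 s of the 69 s allowed.

- **Spare stick:** seen from the top camera before the panel went on, it lay at x ≈ −83 mm and y ≈ −1 mm in the lower panel's frame, square within 0.5°. The side camera put its angle about 4° off, but the gripper was partly in its view.
- **First stick:** it read 80 mm out and square within about 1°, unmoved, before the panel went on. In the last pictures it still looks in place under the panel, but I did not measure it again.
- **Upper panel:** its centre is about 3 mm from the lower panel's and the yaw is within 0.2°. Its top face reads 37.5 to 37.8 mm against an ideal 38 mm, with a tilt under 0.5°.
- **Cameras:** they disagree by about 2 mm in x, which is within their stated calibration.
- **Release:** the wrist felt about 10 N for a moment when the panel touched the sticks, and the gripper ended well clear of everything.

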